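Show which dowel is broken and which spare replaces it

ROBOT

A 7-joint arm with a two-finger parallel gripper is mounted at the origin on a cart in front of the work surface, level with it; the furniture and walls round the work are solid. World frame = base frame: x ahead of the robot, y to its left, z up, the work surface at z = 0. Lengths are in m, angles in rad, forces in N, time in s.
With the tool pointing down it reaches from about 0.35 to 0.9 m from the base axis. Payload 7.2 kg.
Tool frame: the origin (TCP) lies between the finger pads, 19 mm behind the fingertips; this is the grasp point; z points along the fingers, y is the line along which they close (so a half turn about z gives the same grasp; the last joint's range is limited). The gripper opens to 85 mm and grips with 20 to 120 N. Pads are 22 mm wide; open, the fingers measure 114 mm over their backs; the gripper's body (76 mm by 85 mm) begins 54 mm behind the grasp point. The pads swing forward as they close: fully open they stand 13 mm farther back than shut.
Start: joints at [-1.367, 0.411, -0.013, 1.596, 0.006, 1.134, -0.082], TCP at [0.168, 0.602, 0.25] pointing down, gripper open.
Joint ranges: [-2.95, 2.95], [-0.29, 1.99], [-1.47, 1.44], [0.14, 2.54], [-1.03, 4.17], [0.13, 1.85], [-2.86, 2.86]. Speed limits (rad/s): [2.39, 2.39, 3.01, 3.01, 3.14, 3.14, 3.14].

INTERFACE

Orientations are given as a unit quaternion [x, y, z, w].
In Python, from bench import manip gives the robot as it stands. The module is installed in compiled form; this text tells all that it offers.
- The arm moves only by the tool play_rows, never from a script. Its argument "increments" is a list that holds one entry, the list of rows, each a list of 4 numbers: the shift along the tool's x, y, z in m, then the turn about the tool's z in degrees. A call has exactly 5 rows; each row shifts and turns the commanded pose from where the row before left it, along the tool's axes as they then stand; what a row does not reach is not made up. A row lasts 1/10 s, in which the tool goes at most 50 mm and 8.59 degrees, less where a joint would pass 70% of its speed; a pose out of reach is approached as far as the arm can. A call with a gripper value outside its range is refused whole. "grip" is the opening, from 0 (shut) to 1 (fully open), set as the call begins (left out, the last holds). The fingers move at their own pace and stop on an object; "squeeze" is the grip in N (left out, the last holds). Time passes only in rows, so rows that do not move let the fingers close, or fill a call up. It gives the time, the measured TCP pose, the force, the opening and the grip force at its end, in the units of the state.
- manip.state(): the state, without advancing time (a new reading comes with each control period).
- manip.grab_frame(name): name is "side" or "top"; returns a dict with "color" (420x560x3 uint8, blue, green, red), "fx", "fy", "cx", "cy" (pixels), "D" ([k1, k2, p1, p2, k3] as OpenCV has them; the pictures are not rectified), "view" (4x4, takes a point from world to camera coordinates). Camera axes: x right, y down, z forward; pixel columns grow to the right and rows downward; lengths in m; the calibration is good to about 2 mm. A picture is of the moment at which its call begins. There is no depth.
- manip.sign_off(): hands the job in; it is judged then, once.
The state is a dict: "t": time; "qpos": joint angles; "qvel": joint speeds; "joint_efforts": joint torques, N m; "ee_pos": TCP position; "ee_rot": TCP orientation; "wrist_force": force on the tool from outside, world axes, zero at the start; "wrist_torque": the same for the moment, N m; "finger_gap": finger opening in m; "grasp_force": force on a finger pad.
Only numpy, scipy, OpenCV 4.12 (cv2) and the standard library are available. Lean on these libraries where they do the work, as an engineer would, in place of code of your own. Each camera call takes 0.05 s, during which the arm holds its last target. There are 200 camera calls.

TASK

Show a workmate the repair on the dowel board: with the fingers pointing straight down, point at the broken-off dowel in the board, with the fingertips a centimetre or two above the middle of its top, and stay there two seconds; then point in the same way for two seconds at the loose round dowel standing on the bench that has the same thickness as those in the board. Finally raise the hand straight up until the fingertips are at least 25 cm above the bench. Touch nothing at any time, and do not come down close over any other dowel or peg.

Things in the scene. Friction and masses are not known exactly. Their poses are not given: they have to be found in the camera images.
- dowel_board: plywood board lying flat on the bench, 140 (its x) x 170 (its y) x 24 mm thick, fixed; origin at the centre of its underside, z up. Four upright dowels are glued in near its corners, at x = +-42, y = +-57 mm: three whole, one broken; which corner has the broken one varies
- broken_top (a point): centre of the top of the broken dowel in the board: a pale wooden round stump, 22 mm across, that stands only about 12 mm above the board's top (its top about 36 mm above the bench), splintered top
- whole_dowel_1: a whole pale wooden round dowel glued in the board, 22 mm across, standing 40 mm above the board's top (its top 64 mm above the bench); origin at its middle where it leaves the board's top face
- whole_dowel_2: a whole pale wooden round dowel glued in the board, 22 mm across, standing 40 mm above the board's top (its top 64 mm above the bench); origin at its middle where it leaves the board's top face
- whole_dowel_3: a whole pale wooden round dowel glued in the board, 22 mm across, standing 40 mm above the board's top (its top 64 mm above the bench); origin at its middle where it leaves the board's top face
- spare_top (a point): centre of the top of the spare dowel: a loose pale wooden round dowel, 22 mm across and 60 mm tall, standing upright on the bench to the right of the board; point 60 mm above the bench
- thick_dowel: not to be pointed at: a loose, thicker pale wooden round dowel, 38 mm across and 60 mm tall, standing upright on the bench; origin at the centre of its underside
- square_peg: not to be pointed at: a loose square pale wooden peg, 24 x 24 mm and 60 mm tall, standing upright on the bench; origin at the centre of its underside
- sanding_block: bystander: a loose brown sanding block, 61 x 95 x 25 mm, lying on the bench; origin at the centre of its underside
There are look-alikes about, which are no part of the job. Leave any pink look-alike of the part that bears spare_top alone.

How it is judged:
On the way, in this order (a step that is already met when the one before it is completed fails the run):
1. the tool points down at the broken dowel for 1.5 s (TCP within 15 mm of its middle from above and within 60 mm of its top, tool within 0.35 rad of vertical) (horizontal distance between the grasp point and broken_top below 0.015 m and distance between the grasp point and broken_top below 0.06 m and (angle between the grasp point's own z axis and vertical below 0.35 rad or angle between the grasp point's own z axis and vertical above 2.79 rad)), for 1.5 s.
2. then the tool points down at the spare dowel for 1.5 s, in the same way (horizontal distance between the grasp point and spare_top below 0.015 m and distance between the grasp point and spare_top below 0.06 m and (angle between the grasp point's own z axis and vertical below 0.35 rad or angle between the grasp point's own z axis and vertical above 2.79 rad)), for 1.5 s.
At the end, for the whole second after the job is handed in: The TCP is more than 220 mm above the bench and within 80 mm of the spare dowel's middle as seen from above; the spare dowel, the thick dowel, the square peg and the sanding block are each within 4 mm of where they started (height (world z) of the grasp point above 0.22 m and horizontal distance between the grasp point and spare_top below 0.08 m and distance of each of spare_top, thick_dowel, square_peg, sanding_block from where it was at the start of the episode below 0.004 m); the robot touches nothing.
It fails at once if the robot touches anything (over 0.3 N) (contact force between any of the fingers, the arm and anything else above 0.3 N).
It fails at once if a loose thing is moved or lifted (more than 4 mm) (distance of any of spare_top, thick_dowel, square_peg, sanding_block from where it was at the start of the episode above 0.004 m).
It fails at once if the tool comes down close over another dowel or peg (TCP within 15 mm of its middle from above and less than 45 mm over its top) ((horizontal distance between the grasp point and whole_dowel_1 below 0.015 m and height (world z) of the grasp point below 0.109 m) or (horizontal distance between the grasp point and whole_dowel_2 below 0.015 m and height (world z) of the grasp point below 0.109 m) or (horizontal distance between the grasp point and whole_dowel_3 below 0.015 m and height (world z) of the grasp point below 0.109 m) or (horizontal distance between the grasp point and thick_dowel below 0.015 m and height (world z) of the grasp point below 0.105 m) or (horizontal distance between the grasp point and square_peg below 0.015 m and height (world z) of the grasp point below 0.105 m)).
It also fails if it takes over 48 s, if anything falls off the work surface, if the arm or the gripper's body presses on something with over 40 N, if the wrist force passes 120 N, or if a joint passes its speed limit or range.

## Working session

There is one attempt and no reset: what is moved stays moved. The work goes in short steps, Python scripts to look and compute and a tool call to move; the robot and the scene stay as the last step left them, time stands still between calls to the robot, and variables do not carry over. Pictures are saved under pics/ and viewed, at most 10 in all, crops included, and the job is handed in when it is done.

Besides the shell and the picture viewer there is one more tool, called after ">>>" as a command line: name --argument value ..., lists and objects as JSON in quotes. play_rows: Moves the arm, as the interface text tells. Its arguments: {"type":"object","properties":{"increments":{"type":"array","items":{"type":"array","items":{"type":"array","items":{"type":"number"}}}},"grip":{"type":"number"},"squeeze":{"type":"number"}},"required":["increments"]}

```bash
mkdir -p pics; cat > h.py <<'E'
import numpy as np, cv2, pickle
def load(n): return pickle.load(open(f'{n}.pkl','rb'))
def K(f): return np.array([[f['fx'],0,f['cx']],[0,f['fy'],f['cy']],[0,0,1]])
def ray(f,uv):
    p=cv2.undistortPoints(np.array([[uv]],float),K(f),np.array(f['D'],float))[0,0]
    V=np.array(f['view']); R,t=V[:3,:3],V[:3,3]
    return -R.T@t, R.T@np.array([p[0],p[1],1])
def atz(f,uv,z):
    c,d=ray(f,uv); return c+d*(z-c[2])/d[2]
def tri(f1,a,f2,b):
    A=[];y=[]
    for f,u in((f1,a),(f2,b)):
        c,d=ray(f,u); d=d/np.linalg.norm(d); P=np.eye(3)-np.outer(d,d); A.append(P); y.append(P@c)
    return np.linalg.lstsq(np.vstack(A),np.hstack(y),rcond=None)[0]
def proj(f,p):
    V=np.array(f['view']); r,_=cv2.Rodrigues(V[:3,:3])
    return cv2.projectPoints(np.array(p,float).reshape(-1,1,3),r,V[:3,3],K(f),np.array(f['D'],float))[0].reshape(-1,2)
E
python3 - <<'E'
from bench import manip
import cv2,pickle
print(manip.state())
for n in('top','side'):
    f=manip.grab_frame(n); pickle.dump(f,open(n+'.pkl','wb')); cv2.imwrite(f'pics/{n}.png',f['color']); print(n,f['view'],f['fx'],f['D'])
E
```

```text
{'t': 0.0, 'qpos': array([-1.36717927,  0.41191064, -0.01272192,  1.59702828,  0.00561689,
        1.13429387, -0.08220374]), 'qvel': array([ 1.65723155e-03, -8.88087554e-04,  6.00351505e-04, -3.69599162e-04,
        9.35697589e-05,  6.64580756e-04,  6.91573255e-04]), 'joint_efforts': array([-1.57434886e-03, -6.00625062e+01,  6.80935252e-01, -2.99420875e+01,
        1.36713529e-02,  1.04381726e-02,  3.48064020e-05]), 'ee_pos': array([0.16771569, 0.60160355, 0.24915276]), 'ee_rot': array([ 1.35472123e-01,  9.90780834e-01, -8.00845442e-04, -4.64601056e-05]), 'wrist_force': array([-0.31753041,  0.02376212, -1.29215062]), 'wrist_torque': array([-0.00027556,  0.06196659, -0.00754609]), 'grasp_force': 0.0, 'finger_gap': 0.08546000401318311}
top [[-0.01262596 -0.99988848  0.00797579  0.00336631]
 [-0.99251885  0.01156339 -0.12154266  0.61223095]
 [ 0.12143688 -0.00945071 -0.99255416  1.05267622]
 [ 0.          0.          0.          1.        ]] 408.6365325105245 [-0.01965743  0.          0.          0.          0.        ]
side [[ 0.99930536 -0.03711662  0.00334047 -0.58186814]
 [-0.00997659 -0.35281075 -0.93564152  0.05305686]
 [ 0.0359064   0.93495825 -0.35293597  0.96774168]
 [ 0.          0.          0.          1.        ]] 448.9450360421578 [-0.09227975  0.          0.          0.          0.        ]
```

View pics/top.png

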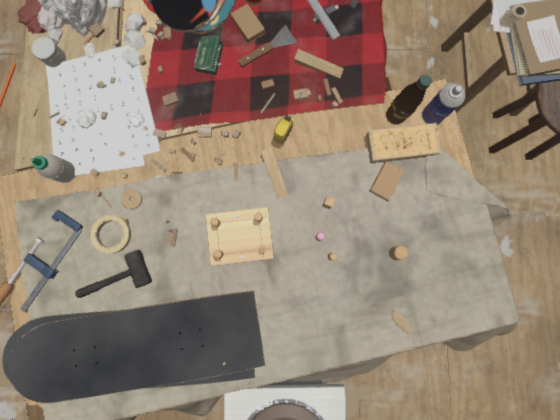

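View pics/side.png

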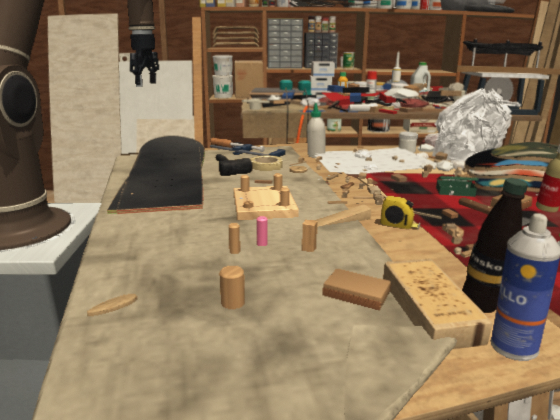

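The top view shows the board at (240,237), with dowel tops near (211,222), (258,217), (218,254) and (265,250). The loose pieces are (329,202), pink (320,237), (333,257) and thick (400,253). In the side view they are (309,235), pink (262,230), (234,238) and thick (232,287). Spare candidates are (329,202) and (333,257), one of them square, so I'll enlarge both views.

```bash
python3 - <<'E'
from h import *
t,s=load('top'),load('side')
a=cv2.resize(t['color'][190:275,200:350],(800,453),interpolation=cv2.INTER_CUBIC)
b=cv2.resize(s['color'][165:265,205:330],(750,600),interpolation=cv2.INTER_CUBIC)
cv2.imwrite('pics/ct.png',a);cv2.imwrite('pics/cs.png',b)
print(proj(t,[[.168,.602,.25],[0,0,0]]),proj(s,[[.168,.602,.25]]))
E
```

```text
[[ -9.5358802  418.27658191]
 [285.69384847 447.14309716]] [[146.10059885  82.93738027]]
```

View pics/ct.png

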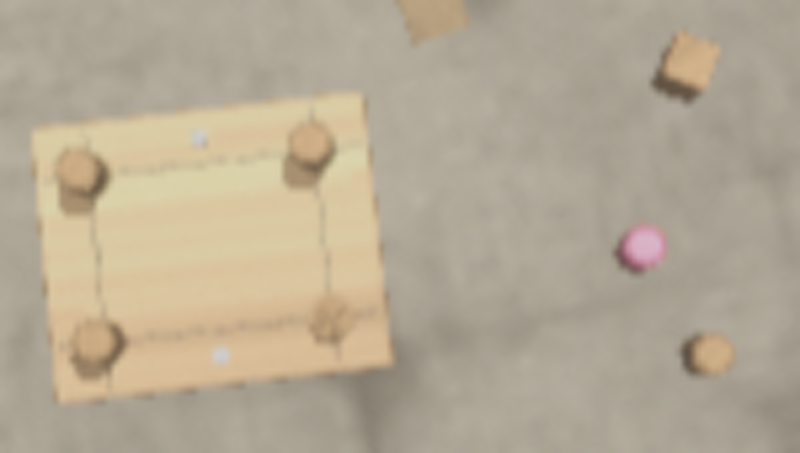

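View pics/cs.png

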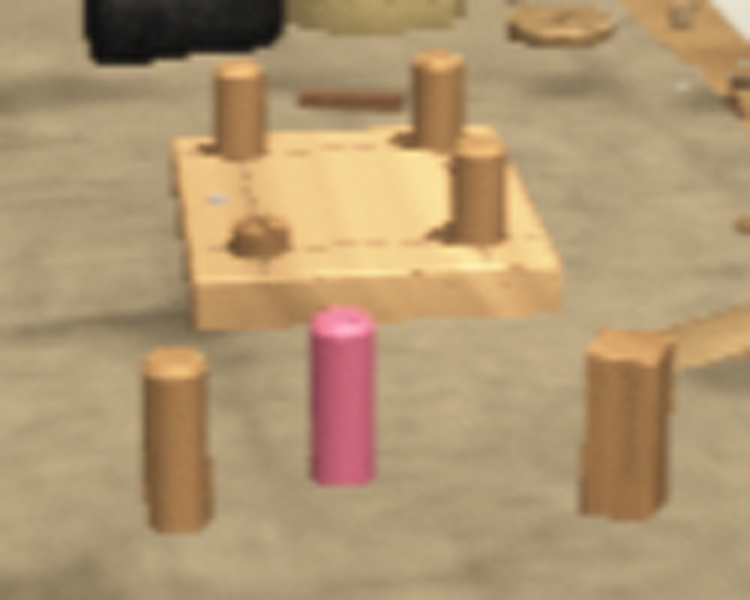

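The crops settle it. The broken stump is the front-right board corner: top crop (331,317), side crop (260,228). (329,202) is square (sharp corners, side crop (625,345)). (320,237) is pink. (400,253) is thick. The small round pale dowel at top (333,257), side (234,238), matches the board dowels, so it is the spare.

```bash
python3 - <<'E'
from h import *
t,s=load('top'),load('side')
T=lambda x,y:(200+(x+.5)/5.333-.5,190+(y+.5)/5.333-.5)
S=lambda x,y:(205+(x+.5)/6-.5,165+(y+.5)/6-.5)
from bench import manip
from scipy.spatial.transform import Rotation as R
for n,a,b,z in(('broken',(331,317),(260,226),.036),('spare',(711,353),(176,362),.06),('w_fl',(95,340),(240,72),.064),('w_bl',(80,170),(438,62),.064),('w_br',(311,143),(480,146),.064),('pink',(646,246),(343,323),.06),('square',(693,58),(630,345),.06)):
    print(n,tri(t,T(*a),s,S(*b)).round(4),atz(t,T(*a),z).round(4),atz(s,S(*b),z).round(4))
print('thick',atz(t,(400.5,252.5),.06), 'block',atz(t,(387,181),.025))
print(R.from_quat(manip.state()['ee_rot']).as_matrix().round(4))
E
```

```text
broken [0.5126 0.0574 0.0326] [0.5121 0.0572 0.036 ] [0.5133 0.0484 0.036 ]
spare [ 0.492  -0.128   0.0565] [ 0.4917 -0.1276  0.06  ] [ 0.4927 -0.136   0.06  ]
w_fl [0.5018 0.1703 0.0592] [0.5016 0.1696 0.064 ] [0.5027 0.1548 0.064 ]
w_bl [0.5846 0.178  0.0605] [0.5839 0.1774 0.064 ] [0.5846 0.1666 0.064 ]
w_br [0.5966 0.0653 0.0613] [0.5958 0.0651 0.064 ] [0.5968 0.0577 0.064 ]
pink [ 0.5444 -0.0976  0.0566] [ 0.5439 -0.0973  0.06  ] [ 0.5447 -0.1059  0.06  ]
square [ 0.636  -0.1228  0.0584] [ 0.6361 -0.1226  0.06  ] [ 0.6353 -0.1267  0.06  ]
thick [ 0.49783647 -0.3031776   0.06      ] block [ 0.69319691 -0.28549583  0.025     ]
[[-9.633e-01  2.685e-01 -3.000e-04]
 [ 2.685e-01  9.633e-01 -1.400e-03]
 [-1.000e-04 -1.500e-03 -1.000e+00]]
```

>>> play_rows --increments '[[[-0.01, -0.01, 0, 0], [-0.02, -0.02, 0, 0], [-0.024, -0.022, 0, 0], [-0.024, -0.022, 0, 0], [-0.024, -0.022, 0, 0]]]' --grip 0

```text
t: 0.6
ee_pos: [0.2413, 0.4799, 0.2498]
ee_rot: [0.136, 0.991, -0.0, 0.0]
wrist_force: [0.5, 0.3, -0.2]
finger_gap: 0.0122
grasp_force: 0.0
```

>>> play_rows --increments '[[[-0.024, -0.022, 0, 0], [-0.024, -0.022, 0, 0], [-0.024, -0.022, 0, 0], [-0.024, -0.022, 0, 0], [-0.024, -0.022, 0, 0]]]'

```text
t: 1.1
ee_pos: [0.327, 0.3416, 0.2499]
ee_rot: [0.136, 0.991, -0.0, -0.0]
wrist_force: [-0.3, 0.6, -1.1]
finger_gap: 0.0001
grasp_force: 0.0
```

>>> play_rows --increments '[[[-0.024, -0.022, 0, 0], [-0.024, -0.022, 0, 0], [-0.024, -0.022, 0, 0], [-0.024, -0.022, 0, 0], [-0.024, -0.022, 0, 0]]]'

```text
t: 1.6
ee_pos: [0.4126, 0.2035, 0.25]
ee_rot: [0.136, 0.991, 0.0, -0.0]
wrist_force: [0.9, -0.8, -0.2]
finger_gap: 0.0001
grasp_force: 0.0
```

>>> play_rows --increments '[[[-0.024, -0.022, 0, 0], [-0.024, -0.022, 0, 0], [-0.02, -0.015, 0, 0], [-0.01, -0.01, 0, 0], [0, 0, 0, 0]]]'

```text
t: 2.1
ee_pos: [0.4693, 0.1155, 0.2499]
ee_rot: [0.138, 0.99, -0.0, 0.0]
wrist_force: [-0.1, 0.6, -0.3]
finger_gap: 0.0001
grasp_force: 0.0
```

```bash
cat > d.py <<'E'
from bench import manip
import sys,numpy as np
from scipy.spatial.transform import Rotation as R
s=manip.state(); M=R.from_quat(s['ee_rot']).as_matrix()
g=np.array([float(v) for v in sys.argv[1:4]])
print(s['t'],s['ee_pos'].round(4),'move tool',(M.T@(g-s['ee_pos'])).round(4),M[:,2].round(3),s['finger_gap'],s['qpos'].round(2))
E
python3 d.py .512 .057 .25
```

```text
2.1 [0.4693 0.1155 0.2499] move tool [-0.057  -0.0446 -0.0001] [ 0.    -0.001 -1.   ] 7.961078596177398e-05 [-0.63  0.17  0.33  1.95 -0.06  1.04  1.02]
```

>>> play_rows --increments '[[[-0.015, -0.012, 0, 0], [-0.02, -0.015, 0, 0], [-0.015, -0.012, 0, 0], [-0.007, -0.0056, 0, 0], [0, 0, 0, 0]]]'

```text
t: 2.6
ee_pos: [0.5117, 0.0597, 0.2498]
ee_rot: [0.136, 0.991, -0.0, -0.0]
wrist_force: [-0.6, -0.2, 0.0]
finger_gap: -0.0004
grasp_force: 0.0
```

>>> play_rows --increments '[[[0, 0, 0.02, 0], [0, 0, 0.04, 0], [0, 0, 0.04, 0], [0, 0, 0.02, 0], [0, 0, 0, 0]]]'

```text
t: 3.1
ee_pos: [0.5091, 0.0613, 0.1273]
ee_rot: [0.135, 0.991, -0.001, -0.003]
wrist_force: [0.4, 0.3, -0.0]
finger_gap: 0.0
grasp_force: 0.0
```

```bash
python3 d.py .512 .057 .07; python3 - <<'E'
from bench import manip
from h import *
a=manip.grab_frame('top');b=manip.grab_frame('side')
p=manip.state()['ee_pos']; 
A=a['color'][190:290,200:340].copy();B=b['color'][130:250,190:330].copy()
print(proj(a,[p,p-[0,0,.019]]),proj(b,[p,p-[0,0,.019]]))
print('stump',proj(b,[[.512,.057,.036]]))
A=cv2.resize(A,(588,420),interpolation=2);B=cv2.resize(B,(700,600),interpolation=2)
cv2.imwrite('pics/m1.png',B)
E
```

```text
3.1 [0.5091 0.0613 0.1273] move tool [-0.0042 -0.0033  0.0573] [-0.006 -0.001 -1.   ] 2.9890315045510462e-05 [-0.49  0.38  0.34  2.01 -0.18  0.78  1.26]
[[258.20538309 248.08564495]
 [258.63579772 248.33000804]] [[246.49019668 160.49989673]
 [246.66954587 168.71592332]]
stump [[247.4707941  200.93285996]]
```

View pics/m1.png

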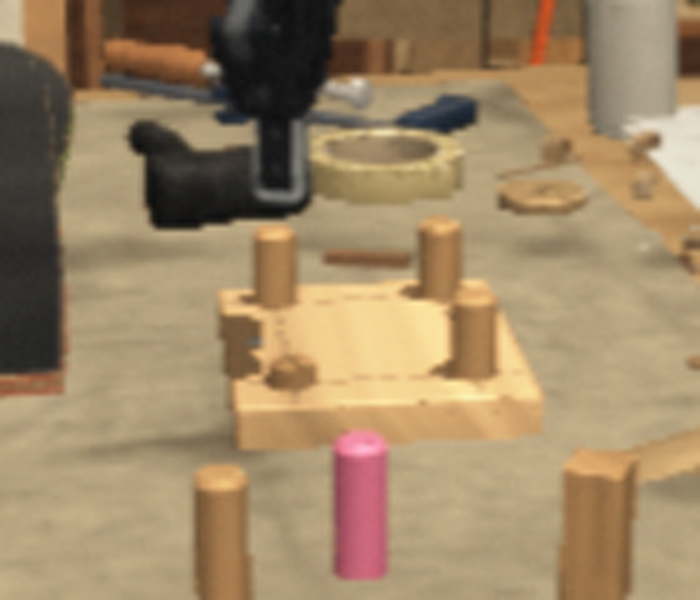

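The fingertips are at side (246,170), above the stump at (247,202), as predicted. Finishing the descent.

>>> play_rows --increments '[[[-0.002, -0.002, 0.01, 0], [0, 0, 0.02, 0], [0, 0, 0.018, 0], [0, 0, 0.008, 0], [0, 0, 0, 0]]]'

```text
t: 3.7
ee_pos: [0.5131, 0.0577, 0.0736]
ee_rot: [0.135, 0.991, -0.0, -0.0]
wrist_force: [0.1, -0.5, 0.2]
finger_gap: 0.0002
grasp_force: 0.0
```

>>> play_rows --increments '[[[0, 0, 0, 0], [0, 0, 0, 0], [0, 0, 0, 0], [0, 0, 0, 0], [0, 0, 0, 0]]]'

```text
t: 4.2
ee_pos: [0.5135, 0.0578, 0.0743]
ee_rot: [0.135, 0.991, 0.0, 0.0]
wrist_force: [0.1, 0.8, 0.3]
finger_gap: 0.0001
grasp_force: 0.0
```

```bash
python3 d.py .512 .057 .07
```

```text
4.2 [0.5135 0.0578 0.0743] move tool [ 0.0012 -0.0011  0.0043] [ 0.  0. -1.] 8.052305308708536e-05 [-0.45  0.47  0.31  2.04 -0.23  0.66  1.31]
```

>>> play_rows --increments '[[[0.001, -0.001, 0.004, 0], [0, 0, 0, 0], [0, 0, 0, 0], [0, 0, 0, 0], [0, 0, 0, 0]]]'

```text
t: 4.7
ee_pos: [0.5122, 0.057, 0.07]
ee_rot: [0.135, 0.991, 0.0, 0.0]
wrist_force: [0.5, 0.7, 0.1]
finger_gap: 0.0002
grasp_force: 0.0
```

>>> play_rows --increments '[[[0, 0, 0, 0], [0, 0, 0, 0], [0, 0, 0, 0], [0, 0, 0, 0], [0, 0, 0, 0]]]'

```text
t: 5.2
ee_pos: [0.5121, 0.057, 0.07]
ee_rot: [0.135, 0.991, 0.0, -0.0]
wrist_force: [-0.1, 0.2, 0.4]
finger_gap: 0.0001
grasp_force: 0.0
```

>>> play_rows --increments '[[[0, 0, 0, 0], [0, 0, 0, 0], [0, 0, 0, 0], [0, 0, 0, 0], [0, 0, 0, 0]]]'

```text
t: 5.7
ee_pos: [0.5121, 0.057, 0.07]
ee_rot: [0.136, 0.991, 0.0, 0.0]
wrist_force: [0.2, -0.5, -0.2]
finger_gap: 0.0002
grasp_force: 0.0
```

>>> play_rows --increments '[[[0, 0, 0, 0], [0, 0, 0, 0], [0, 0, 0, 0], [0, 0, 0, 0], [0, 0, 0, 0]]]'

```text
t: 6.2
ee_pos: [0.5121, 0.057, 0.07]
ee_rot: [0.135, 0.991, 0.0, -0.0]
wrist_force: [0.5, -0.2, 0.5]
finger_gap: -0.0
grasp_force: 0.0
```

>>> play_rows --increments '[[[0, 0, 0, 0], [0, 0, 0, 0], [0, 0, 0, 0], [0, 0, 0, 0], [0, 0, 0, 0]]]'

```text
t: 6.7
ee_pos: [0.5121, 0.057, 0.07]
ee_rot: [0.135, 0.991, 0.0, 0.0]
wrist_force: [-0.4, -0.1, 0.6]
finger_gap: -0.0002
grasp_force: 0.0
```

>>> play_rows --increments '[[[0, 0, -0.02, 0], [0, 0, -0.03, 0], [0, 0, -0.03, 0], [0, 0, -0.02, 0], [0, 0, 0, 0]]]'

```text
t: 7.2
ee_pos: [0.5138, 0.0572, 0.1727]
ee_rot: [0.136, 0.991, 0.001, 0.002]
wrist_force: [0.1, -0.1, -0.4]
finger_gap: 0.0005
grasp_force: 0.0
```

```bash
python3 d.py .492 -.128 .17
```

```text
7.2 [0.5138 0.0572 0.1727] move tool [-0.0287 -0.1843  0.0024] [ 0.005  0.002 -1.   ] 0.00047773527417509205 [-0.5   0.32  0.37  1.97 -0.15  0.88  1.24]
```

>>> play_rows --increments '[[[-0.002, -0.012, 0, 0], [-0.004, -0.024, 0, 0], [-0.005, -0.03, 0, 0], [-0.005, -0.03, 0, 0], [-0.005, -0.03, 0, 0]]]'

```text
t: 7.7
ee_pos: [0.4971, -0.072, 0.1686]
ee_rot: [0.136, 0.991, -0.0, -0.001]
wrist_force: [0.4, 0.2, 0.5]
finger_gap: 0.0
grasp_force: 0.0
```

>>> play_rows --increments '[[[-0.005, -0.03, 0, 0], [-0.003, -0.018, 0, 0], [-0.0015, -0.0095, 0, 0], [0, 0, 0, 0], [0, 0, 0, 0]]]'

```text
t: 8.2
ee_pos: [0.492, -0.1273, 0.1694]
ee_rot: [0.135, 0.991, 0.0, -0.001]
wrist_force: [-0.0, 0.8, -0.2]
finger_gap: -0.0002
grasp_force: 0.0
```

>>> play_rows --increments '[[[0, 0, 0.01, 0], [0, 0, 0.02, 0], [0, 0, 0.01, 0], [0, 0, 0, 0], [0, 0, 0, 0]]]'

```text
t: 8.7
ee_pos: [0.4923, -0.1276, 0.1299]
ee_rot: [0.135, 0.991, -0.0, -0.0]
wrist_force: [-0.1, -0.4, 0.5]
finger_gap: 0.0001
grasp_force: 0.0
```

```bash
python3 d.py .492 -.128 .094; python3 - <<'E'
from bench import manip
from h import *
b=manip.grab_frame('side')
B=cv2.resize(b['color'][130:290,160:340],(675,600),interpolation=2)
cv2.imwrite('pics/m2.png',B)
E
```

```text
8.7 [ 0.4923 -0.1276  0.1299] move tool [ 0.0002 -0.0004  0.0359] [-0.001 -0.    -1.   ] 6.816504477725225e-05 [-0.17  0.38  0.41  2.02 -0.21  0.78  1.67]
```

View pics/m2.png

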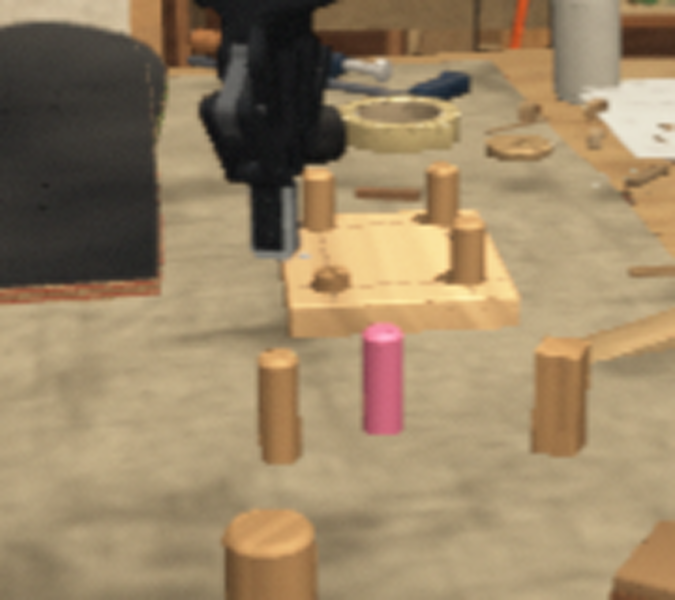

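The fingers (crop (275,252)) stand straight over the spare (crop (278,357)), clear of the pink dowel. Next I go down, hold, and raise.

>>> play_rows --increments '[[[0, 0, 0.01, 0], [0, 0, 0.012, 0], [0, 0, 0.009, 0], [0, 0, 0.005, 0], [0, 0, 0, 0]]]'

```text
t: 9.25
ee_pos: [0.4916, -0.1279, 0.0929]
ee_rot: [0.136, 0.991, -0.0, -0.001]
wrist_force: [-0.1, -0.1, -0.3]
finger_gap: 0.0002
grasp_force: 0.0
```

>>> play_rows --increments '[[[0, 0, 0, 0], [0, 0, 0, 0], [0, 0, 0, 0], [0, 0, 0, 0], [0, 0, 0, 0]]]'

```text
t: 9.75
ee_pos: [0.4924, -0.1279, 0.0942]
ee_rot: [0.135, 0.991, 0.0, 0.0]
wrist_force: [0.1, 0.9, 0.8]
finger_gap: 0.0002
grasp_force: 0.0
```

>>> play_rows --increments '[[[0, 0, 0, 0], [0, 0, 0, 0], [0, 0, 0, 0], [0, 0, 0, 0], [0, 0, 0, 0]]]'

```text
t: 10.25
ee_pos: [0.4922, -0.1279, 0.094]
ee_rot: [0.136, 0.991, 0.0, -0.0]
wrist_force: [0.4, -0.2, -0.9]
finger_gap: 0.0003
grasp_force: 0.0
```

>>> play_rows --increments '[[[0, 0, 0, 0], [0, 0, 0, 0], [0, 0, 0, 0], [0, 0, 0, 0], [0, 0, 0, 0]]]'

```text
t: 10.75
ee_pos: [0.4922, -0.1279, 0.094]
ee_rot: [0.135, 0.991, 0.0, -0.0]
wrist_force: [-0.4, 0.4, 0.7]
finger_gap: 0.0001
grasp_force: 0.0
```

>>> play_rows --increments '[[[0, 0, 0, 0], [0, 0, 0, 0], [0, 0, 0, 0], [0, 0, 0, 0], [0, 0, 0, 0]]]'

```text
t: 11.25
ee_pos: [0.4922, -0.1279, 0.094]
ee_rot: [0.135, 0.991, 0.0, -0.0]
wrist_force: [-0.8, 0.6, 0.3]
finger_gap: -0.0001
grasp_force: 0.0
```

>>> play_rows --increments '[[[0, 0, 0, 0], [0, 0, 0, 0], [0, 0, 0, 0], [0, 0, 0, 0], [0, 0, 0, 0]]]'

```text
t: 11.75
ee_pos: [0.4922, -0.1279, 0.094]
ee_rot: [0.135, 0.991, 0.0, -0.0]
wrist_force: [-0.4, -0.3, -0.3]
finger_gap: 0.0002
grasp_force: 0.0
```

>>> play_rows --increments '[[[0, 0, -0.015, 0], [0, 0, -0.03, 0], [0, 0, -0.04, 0], [0, 0, -0.04, 0], [0, 0, -0.03, 0]]]'

```text
t: 12.25
ee_pos: [0.4925, -0.1283, 0.2514]
ee_rot: [0.136, 0.991, 0.0, 0.001]
wrist_force: [0.8, 0.3, -1.0]
finger_gap: 0.0001
grasp_force: 0.0
```

>>> play_rows --increments '[[[0, 0, -0.02, 0], [0, 0, -0.02, 0], [0, 0, -0.01, 0], [0, 0, 0, 0], [0, 0, 0, 0]]]'

```text
t: 12.75
ee_pos: [0.4919, -0.1278, 0.2982]
ee_rot: [0.135, 0.991, 0.0, -0.0]
wrist_force: [-0.4, -0.0, -0.1]
finger_gap: 0.0002
grasp_force: 0.0
```

>>> play_rows --increments '[[[0, 0, 0, 0], [0, 0, 0, 0], [0, 0, 0, 0], [0, 0, 0, 0], [0, 0, 0, 0]]]'

```text
t: 13.25
ee_pos: [0.4922, -0.128, 0.2988]
ee_rot: [0.135, 0.991, -0.0, -0.0]
wrist_force: [-0.1, -0.6, 0.6]
finger_gap: -0.0004
grasp_force: 0.0
```

Fingertips are at 0.28 m, so I'll hand in.

```bash
python3 -c "
from bench import manip
print(manip.sign_off())"
```

```text
the job is handed in; nothing more can be done
None
```

I pointed at the broken dowel and then at the matching spare for just over two seconds each, touched nothing as far as the force readings show, raised the fingertips to about 28 cm above the bench, and handed the job in; no verdict came back.

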